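# Lay out the dipping tools in the kit tray

## Robot

A 6-joint arm with a two-finger parallel gripper is mounted at the origin on a cart in front of the work surface, level with it; the furniture and walls round the work are solid. World frame = base frame: x ahead of the robot, y to its left, z up, the work surface at z = 0. Lengths are in m, angles in degrees, forces in N, time in s.
With the tool pointing down it reaches from about 0.275 to 0.725 m from the base axis. Payload 5.6 kg.
Tool frame: the origin (TCP) lies on the centre line of the jaws, within the pads' length; the fingertips stand 25 mm ahead of it and the grasp point (between the pads) lies 6 mm ahead of it; z points along the fingers, y is the direction in which the jaws open and shut (so a half turn about z gives the same grasp; the last joint's range is limited). The gripper opens to 85 mm and grips with 20 to 120 N. Pads are 22 mm wide; open, the fingers measure 114 mm over their backs; the gripper's body (76 mm by 85 mm) begins 54 mm behind the grasp point. The pads swing forward as they close: fully open they stand 13 mm farther back than shut.
Start: joints at [91.421, 14.616, 6.199, 0, -81.583, -16.306], TCP at [0.141, 0.532, 0.256] pointing down, gripper open.
Joint ranges: [-168.99, 168.99], [-69.2, 112.95], [-62.41, 85.93], [-164.36, 98.24], [-168.68, -3.75], [-174.98, 174.98]. Speed limits (degrees/s): [147.25, 147.25, 180, 180, 180, 180].

## Interface

Orientations are given as a 3x3 rotation matrix whose columns are the frame's x, y, z axes.
In Python, from rig import * gives the robot as it stands. The module is installed in compiled form; this text tells all that it offers.
- The arm moves only by the tool play_rows, never from a script. Its argument "targets" is a list of rows, each an object of numbers: "wx", "wy", "wz": the turn, a rotation vector about the tool's x, y, z in rad; "x", "y", "z": the shift along the tool's x, y, z in m; "jaw": the finger opening in m, from 0 to 0.0854. A call has 1 to 12 rows; each row shifts and turns the pose as measured when the row begins, along the tool's axes as they then stand; what a row does not reach is not made up. A row lasts 1/10 s, in which the tool goes at most 50 mm and 8.59 degrees, less where a joint would pass 70% of its speed; a pose out of reach is approached as far as the arm can. A call is refused whole if a number of a shift passes 0.05 or a number of a turn 0.15, either way. A call with a gripper value outside its range is refused whole. The fingers move at their own pace and stop on an object; "squeeze" is the grip in N (left out, the last holds). Time passes only in rows, so rows that do not move let the fingers close. It gives the time, the measured TCP pose, the force and the opening at its end, in the units of the state.
- get_obs(): the state, without advancing time (a new reading comes with each control period).
- get_image(name): name is "side" or "top"; returns the picture (480x640x3 uint8, red, green, blue); there is no depth.
- calibration(name): a dict with "fov_y" (degrees; the focal length in pixels is half the picture's height over the tangent of half this angle, whatever the lens; pixels are square), "cx", "cy" (the principal point, pixels), "dist" ([k1, k2, p1, p2, k3] as OpenCV has them; the pictures are not rectified), "rvec" (rotation vector, rad) and "tvec" (3), from world to camera coordinates, as OpenCV has them. Camera axes: x right, y down, z forward; pixel columns grow to the right and rows downward; lengths in m; the calibration is good to about 2 mm. A picture is of the moment at which its call begins. calibration takes no time and is no camera call.
- close_job(): hands the job in, once; it reports no verdict.
Trained networks look in the newest picture that a camera, given by its name, has taken for a name from the list of things; names that differ only in an ending like _2 or _b are one class to them, and where a whole thing is asked for, a point or a joint stands for the part that bears it (a point fixed in the world has none). Each returns a list of dicts, best first, with "p" (0 to 1); they miss things now and then, are a little off and sometimes report something else, mostly with a low value. They report only what shows in the picture. A call takes as long as a camera call.
- spot_in(camera, name): "location" ([x, y, z] in m, in world coordinates, good to about 4 mm: the middle of the surface that is visible of it).
- trace(camera, name): "region" (480x640 bool, what is visible of it).
The state is a dict: "t": time; "joints": joint angles; "joint_velocities": joint speeds; "tau": joint torques, N m; "position": TCP position; "tool_rot": TCP orientation; "wrist_force": force on the tool from outside, world axes, zero at the start; "torque": the same for the moment, N m; "opening": finger opening in m.
Only numpy, scipy, OpenCV 4.12 (cv2) and the standard library are available. Lean on these libraries where they do the work, as an engineer would, in place of code of your own. Each camera call takes 0.05 s, during which the arm holds its last target. There are 200 camera calls.

## Task

The cradles in the kit tray have been set out in today's order of use: move the four clean chocolate-dipping tools one by one from the drying rack into the tray, each into the cradle of its handle's colour, lying down in both notches with its balance point (the grip point given for it, or just ahead of the middle of the coloured handle) midway between them. Never let a tool drop or lie on the table, and leave the pot and the roll of tape where they are.

Things in the scene. Friction and masses are not known exactly. Their poses are not given: they have to be found in the camera images.
- fork_grip (a point): Dipping tool, red round handle (16 mm dia.), a three-tined steel fork at its end. Point: on the handle's axis at the balance point (grip here, across y); handle from 66 mm behind to 48 mm ahead, head up to 39 mm wide, to 125 mm ahead. x: handle to head, z up. Lies level in a fixed wire rack's notches 35 mm before and behind the point, crests 4 mm above the axis; tools 60 mm apart, any order.
- ring_grip (a point): Dipping tool, blue round handle (16 mm dia.), a round steel wire loop at its end. Point: on the handle's axis at the balance point (grip here, across y); handle from 66 mm behind to 48 mm ahead, head up to 39 mm wide, to 125 mm ahead. x: handle to head, z up. Lies level in a fixed wire rack's notches 35 mm before and behind the point, crests 4 mm above the axis; tools 60 mm apart, any order.
- spiral_grip (a point): Dipping tool, green round handle (16 mm dia.), a flat steel wire spiral at its end. Point: on the handle's axis at the balance point (grip here, across y); handle from 66 mm behind to 48 mm ahead, head up to 39 mm wide, to 125 mm ahead. x: handle to head, z up. Lies level in a fixed wire rack's notches 35 mm before and behind the point, crests 4 mm above the axis; tools 60 mm apart, any order.
- spatula_grip (a point): Dipping tool, yellow round handle (16 mm dia.), a small flat steel blade at its end. Point: on the handle's axis at the balance point (grip here, across y); handle from 66 mm behind to 48 mm ahead, head up to 39 mm wide, to 125 mm ahead. x: handle to head, z up. Lies level in a fixed wire rack's notches 35 mm before and behind the point, crests 4 mm above the axis; tools 60 mm apart, any order.
- cradle_red: Red cradle, fixed in the kit tray; four, 60 mm apart, any order. Strip 170x40x6 mm, with 90 degree V-notches 35 mm before and behind its middle (58 mm clear between), arms up to 42 mm high, 32 mm apart. Origin: centre of underside, 3 mm above the table; x along it, z up. Seated tool: handle axis along x, 38.3 mm above the origin, balance point over the origin.
- cradle_blue: Blue cradle, fixed in the kit tray; four, 60 mm apart, any order. Strip 170x40x6 mm, with 90 degree V-notches 35 mm before and behind its middle (58 mm clear between), arms up to 42 mm high, 32 mm apart. Origin: centre of underside, 3 mm above the table; x along it, z up. Seated tool: handle axis along x, 38.3 mm above the origin, balance point over the origin.
- cradle_green: Green cradle, fixed in the kit tray; four, 60 mm apart, any order. Strip 170x40x6 mm, with 90 degree V-notches 35 mm before and behind its middle (58 mm clear between), arms up to 42 mm high, 32 mm apart. Origin: centre of underside, 3 mm above the table; x along it, z up. Seated tool: handle axis along x, 38.3 mm above the origin, balance point over the origin.
- cradle_yellow: Yellow cradle, fixed in the kit tray; four, 60 mm apart, any order. Strip 170x40x6 mm, with 90 degree V-notches 35 mm before and behind its middle (58 mm clear between), arms up to 42 mm high, 32 mm apart. Origin: centre of underside, 3 mm above the table; x along it, z up. Seated tool: handle axis along x, 38.3 mm above the origin, balance point over the origin.
- pot_mid (a point): Low round white pot with a grey lid, 84 mm in diameter, 27 mm high, loose bystander; point at its centre, half-way up.
- tape_mid (a point): Roll of brown tape lying flat, 100 mm in diameter, 25 mm high, loose bystander; point at its centre, half-way up.

How it is judged (in metres and radians):
At the end, for the whole second after the job is handed in: Each tool lies at rest in both notches of the cradle of its own colour: balance point within 15 mm of the cradle's middle along it, 6 mm across it and 5 mm of the seated height, along the cradle within 0.12 rad (either way round), released (x of fork_grip in the frame of cradle_red between -0.015 and 0.015 m and y of fork_grip in the frame of cradle_red between -0.006 and 0.006 m and z of fork_grip in the frame of cradle_red between 0.0333 and 0.0433 m and angle between the x axis of fork_grip and the x axis of cradle_red, either way round below 0.12 rad and linear speed of each of fork, ring, spiral, spatula below 0.02 m/s and angular speed of each of fork, ring, spiral, spatula below 0.3 rad/s and x of ring_grip in the frame of cradle_blue between -0.015 and 0.015 m and y of ring_grip in the frame of cradle_blue between -0.006 and 0.006 m and z of ring_grip in the frame of cradle_blue between 0.0333 and 0.0433 m and angle between the x axis of ring_grip and the x axis of cradle_blue, either way round below 0.12 rad and x of spiral_grip in the frame of cradle_green between -0.015 and 0.015 m and y of spiral_grip in the frame of cradle_green between -0.006 and 0.006 m and z of spiral_grip in the frame of cradle_green between 0.0333 and 0.0433 m and angle between the x axis of spiral_grip and the x axis of cradle_green, either way round below 0.12 rad and x of spatula_grip in the frame of cradle_yellow between -0.015 and 0.015 m and y of spatula_grip in the frame of cradle_yellow between -0.006 and 0.006 m and z of spatula_grip in the frame of cradle_yellow between 0.0333 and 0.0433 m and angle between the x axis of spatula_grip and the x axis of cradle_yellow, either way round below 0.12 rad); the robot touches nothing.
It fails at once if a tool has dropped or been laid on the table (grip point under 18 mm) (height (world z) of any of fork_grip, ring_grip, spiral_grip, spatula_grip below 0.018 m).
It fails at once if the pot or the roll of tape is moved by more than 20 mm (distance of any of pot_mid, tape_mid from where it was at the start of the episode above 0.02 m).
It also fails if it takes over 99 s, if anything falls off the work surface, if the arm or the gripper's body presses on something with over 40 N, if the wrist force passes 120 N, or if a joint passes its speed limit or range.

## Working session

There is one attempt and no reset: what is moved stays moved. The work goes in short steps, Python scripts to look and compute and a tool call to move; the robot and the scene stay as the last step left them, time stands still between calls to the robot, and variables do not carry over. Pictures are saved under pics/ and viewed, about 12 in all and at most 16, crops included, and the job is handed in when it is done.

Besides the shell and the picture viewer there is one more tool, called in YAML: its name, and indented under it one key for each argument. play_rows: Moves the arm, as the interface text tells. Its arguments: {"type":"object","properties":{"targets":{"type":"array"},"squeeze":{"type":"number"}},"required":["targets"]}

```bash
mkdir -p pics
python3 - <<'E'
from rig import *
import cv2,numpy as np
o=get_obs();print(o['t'],o['position'],np.round(o['tool_rot'],3).tolist(),o['opening'])
for c in ['top','side']:
    im=get_image(c);cv2.imwrite(f'pics/{c}0.png',im[:,:,::-1])
    k=calibration(c);R=cv2.Rodrigues(np.array(k['rvec'],float))[0];print(c,k['fov_y'],(-R.T@np.array(k['tvec'],float)).round(3))
    for n in ['fork_grip','ring_grip','spiral_grip','spatula_grip','cradle_red','cradle_blue','cradle_green','cradle_yellow','pot_mid','tape_mid']:
        print(n,[(np.round(d['location'],3).tolist(),round(d['p'],2)) for d in spot_in(c,n)[:2]])
E
```

```text
0.0 [0.14113882 0.53109833 0.25540895] [[0.966, -0.257, -0.0], [-0.257, -0.966, -0.002], [0.0, 0.002, -1.0]] 0.08502964799128829
top 51.42503087869055 [0.393 0.018 1.169]
fork_grip [([0.537, 0.177, 0.076], 0.84)]
ring_grip [([0.535, 0.23, 0.074], 0.73), ([0.548, 0.119, 0.074], 0.35)]
spiral_grip [([0.552, 0.123, 0.072], 0.62)]
spatula_grip [([0.561, 0.062, 0.079], 0.88)]
cradle_red [([0.493, -0.179, 0.006], 0.58)]
cradle_blue [([0.488, -0.06, 0.009], 0.73)]
cradle_green [([0.494, -0.24, 0.005], 0.58)]
cradle_yellow [([0.49, -0.117, 0.007], 0.66), ([0.493, -0.239, 0.008], 0.31)]
pot_mid [([0.479, 0.398, 0.024], 0.56)]
tape_mid [([0.572, -0.391, 0.022], 0.65)]
side 45.14131720372316 [ 0.01  -1.108  1.138]
fork_grip [([0.539, 0.168, 0.07], 0.47)]
ring_grip [([0.533, 0.231, 0.071], 0.67)]
spiral_grip [([0.54, 0.111, 0.073], 0.71)]
spatula_grip [([0.554, 0.048, 0.073], 0.58)]
cradle_red [([0.487, -0.184, 0.008], 0.75)]
cradle_blue [([0.483, -0.063, 0.011], 0.64)]
cradle_green [([0.489, -0.242, 0.013], 0.71)]
cradle_yellow [([0.484, -0.127, 0.01], 0.65)]
pot_mid [([0.479, 0.384, 0.028], 0.63)]
tape_mid [([0.569, -0.394, 0.023], 0.76)]
```

View pics/top0.png

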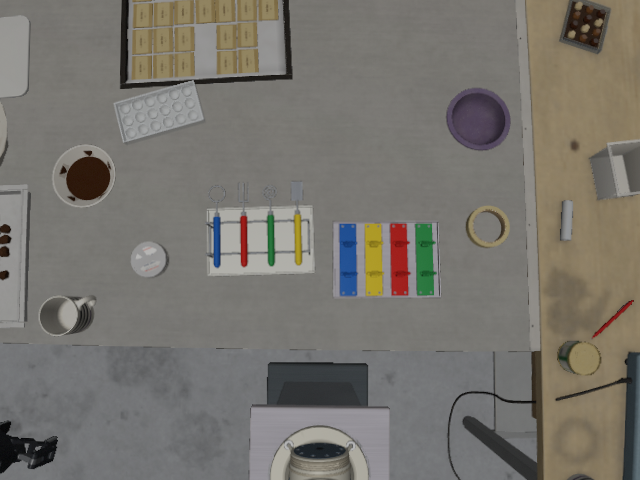

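View pics/side0.png

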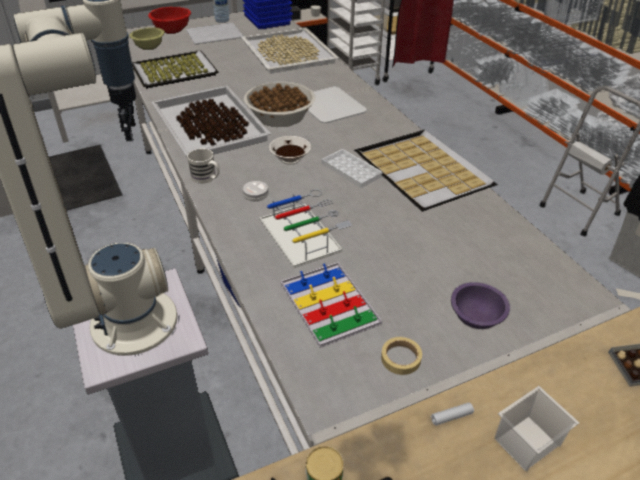

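```bash
cat > h.py <<'E'
from rig import *
import cv2,numpy as np
def cam(c):
    k=calibration(c);f=240/np.tan(np.radians(k['fov_y']/2))
    K=np.array([[f,0,k['cx']],[0,f,k['cy']],[0,0,1.]]);R=cv2.Rodrigues(np.array(k['rvec'],float))[0]
    return K,np.array(k['dist'],float),R,np.array(k['tvec'],float).ravel()
def ray(c,uv):
    K,d,R,t=cam(c);p=cv2.undistortPoints(np.array(uv,float).reshape(-1,1,2),K,d)[:,0]
    return -R.T@t,(R.T@np.c_[p,np.ones(len(p))].T).T
def plane(c,uv,z):
    o,r=ray(c,uv);return o+r*((z-o[2])/r[:,2])[:,None]
def proj(c,P):
    K,d,R,t=cam(c);return cv2.projectPoints(np.array(P,float).reshape(-1,1,3),cv2.Rodrigues(R)[0],t,K,d)[0][:,0]
HUE={'red':(0,8),'blue':(108,11),'green':(65,20),'yellow':(26,8)}
def mask(im,col,box=None):
    h=cv2.cvtColor(im,cv2.COLOR_RGB2HSV).astype(int);a,w=HUE[col]
    d=np.abs((h[...,0]-a+90)%180-90);m=((d<=w)&(h[...,1]>120)&(h[...,2]>50))
    if box: 
        b=np.zeros_like(m);b[box[1]:box[3],box[0]:box[2]]=1;m&=b
    n,l,s,_=cv2.connectedComponentsWithStats(m.astype(np.uint8))
    if n<2:return None
    return l==1+np.argmax(s[1:,4])
def ends(m):
    v,u=np.nonzero(m);p=np.c_[u,v].astype(float);c=p.mean(0);w=np.linalg.svd(p-c,full_matrices=0)[2][0]
    s=(p-c)@w;return c+w*(s.min()-.5),c+w*(s.max()+.5),len(p)
def tri(ua,ub):
    (o1,r1),(o2,r2)=ray('top',ua),ray('side',ub);A=np.zeros((3,3));b=np.zeros(3);P=[]
    for o,r in((o1,r1[0]),(o2,r2[0])):
        r=r/np.linalg.norm(r);Q=np.eye(3)-np.outer(r,r);A+=Q;b+=Q@o
    return np.linalg.solve(A,b)
E
python3 - <<'E'
from h import *
T=get_image('top');S=get_image('side')
col=dict(fork='red',ring='blue',spiral='green',spatula='yellow')
for n,c in col.items():
    mt=mask(T,c,(205,180,315,275));ms=mask(S,c,(262,185,345,262))
    a=ends(mt);b=ends(ms)
    # back end = larger row in top (small x); in side = smaller column
    ta=sorted(a[:2],key=lambda p:-p[1]);sb=sorted(b[:2],key=lambda p:p[0])
    B,F=tri(ta[0],sb[0]),tri(ta[1],sb[1])
    L=np.linalg.norm(F-B);G=B+(F-B)*66/114
    P=[plane('top',x,.066)[0] for x in ta]
    print(n,a[2],b[2],'B',B.round(4),'F',F.round(4),'L',L.round(4),'G',G.round(4),'yaw',np.degrees(np.arctan2(F[1]-B[1],F[0]-B[0])).round(1),'topG',(P[0]+(P[1]-P[0])*66/114).round(4),np.linalg.norm(P[1]-P[0]).round(4))
for c in HUE:
    for cm,im,box in(('top',T,(330,215,442,300)),('side',S,(280,258,385,345))):
        m=mask(im,c,box).astype(np.uint8);m=cv2.morphologyEx(m,cv2.MORPH_CLOSE,np.ones((5,5)))
        v,u=np.nonzero(m);W=plane(cm,np.c_[u,v],.009)[:,:2]
        r=cv2.minAreaRect((W*1000).astype(np.float32));e=ends(m>0);E=plane(cm,e[:2],.009)
        print(c,cm,len(u),np.round(r[0],1),np.round(r[1],1),round(r[2],1),'mean',(W.mean(0)*1000).round(1),'yaw',np.degrees(np.arctan((E[1,1]-E[0,1])/(E[1,0]-E[0,0]))).round(1))
E
```

```text
fork 300 156 B [0.4654 0.1745 0.0701] F [0.5801 0.1782 0.0713] L 0.1148 G [0.5318 0.1766 0.0708] yaw 1.8 topG [0.5329 0.1772 0.066 ] 0.1146
ring 297 143 B [0.4648 0.2345 0.0694] F [0.577  0.2385 0.0706] L 0.1123 G [0.5298 0.2368 0.0701] yaw 2.0 topG [0.5307 0.2375 0.066 ] 0.1124
spiral 289 110 B [0.4703 0.1141 0.0701] F [0.5828 0.1184 0.0701] L 0.1126 G [0.5354 0.1166 0.0701] yaw 2.2 topG [0.5361 0.1169 0.066 ] 0.1146
spatula 312 160 B [0.472  0.0541 0.0701] F [0.5867 0.0584 0.0701] L 0.1148 G [0.5384 0.0566 0.0701] yaw 2.1 topG [0.5393 0.0567 0.066 ] 0.1147
red top 1174 [ 493.9 -181.5] [164.6  42.8] 0.9 mean [ 493.1 -179.5] yaw 1.1
red side 731 [ 491.2 -170.5] [168.4  61.8] 1.0 mean [ 490.4 -180.2] yaw 0.8
blue top 1176 [491.1 -60.5] [166.6  37.6] 0.5 mean [489.7 -59.7] yaw 0.9
blue side 611 [489.5 -47.3] [167.1  67.5] 1.4 mean [488.2 -60.1] yaw 0.9
green top 1152 [ 494.8 -242.3] [165.   43.6] 1.1 mean [ 494.  -239.6] yaw 1.1
green side 677 [ 492.8 -237.9] [164.7  43.4] 1.1 mean [ 491.3 -241.7] yaw 0.7
yellow top 1182 [ 492.1 -120.8] [167.   41.1] 1.8 mean [ 491.9 -119.5] yaw 1.2
yellow side 688 [ 489.9 -109.4] [168.9  66. ] 1.8 mean [ 489.4 -120.1] yaw 0.5
```

play_rows:
  targets:
    - {"wz": -0.1,"jaw": 0.042}
    - {"wz": -0.1,"jaw": 0.042}
    - {"wz": -0.1,"jaw": 0.042}
    - {"x": 0.03,"y": 0.036,"jaw": 0.042}
    - {"x": 0.03,"y": 0.036,"jaw": 0.042}
    - {"x": 0.03,"y": 0.036,"jaw": 0.042}
    - {"x": 0.03,"y": 0.036,"jaw": 0.042}
    - {"x": 0.03,"y": 0.036,"jaw": 0.042}
    - {"x": 0.03,"y": 0.036,"jaw": 0.042}
    - {"x": 0.03,"y": 0.036,"jaw": 0.042}
    - {"x": 0.03,"y": 0.036,"jaw": 0.042}
    - {"jaw": 0.042}
  squeeze: 40

```text
$.targets[0]: bad value
```

play_rows:
  targets:
    - {"wx": 0,"wy": 0,"wz": -0.1,"x": 0,"y": 0,"z": 0,"jaw": 0.042}
    - {"wx": 0,"wy": 0,"wz": -0.1,"x": 0,"y": 0,"z": 0,"jaw": 0.042}
    - {"wx": 0,"wy": 0,"wz": -0.1,"x": 0,"y": 0,"z": 0,"jaw": 0.042}
    - {"wx": 0,"wy": 0,"wz": 0,"x": 0.03,"y": 0.036,"z": 0,"jaw": 0.042}
    - {"wx": 0,"wy": 0,"wz": 0,"x": 0.03,"y": 0.036,"z": 0,"jaw": 0.042}
    - {"wx": 0,"wy": 0,"wz": 0,"x": 0.03,"y": 0.036,"z": 0,"jaw": 0.042}
    - {"wx": 0,"wy": 0,"wz": 0,"x": 0.03,"y": 0.036,"z": 0,"jaw": 0.042}
    - {"wx": 0,"wy": 0,"wz": 0,"x": 0.03,"y": 0.036,"z": 0,"jaw": 0.042}
    - {"wx": 0,"wy": 0,"wz": 0,"x": 0.03,"y": 0.036,"z": 0,"jaw": 0.042}
    - {"wx": 0,"wy": 0,"wz": 0,"x": 0,"y": 0,"z": 0,"jaw": 0.042}
  squeeze: 40

```text
t: 2.2
position: [0.3379, 0.3187, 0.2558]
tool_rot: [[0.998, 0.057, 0.002], [0.057, -0.998, -0.0], [0.002, 0.0, -1.0]]
wrist_force: [-1.0, 0.5, -0.5]
opening: 0.0422
```

play_rows:
  targets:
    - {"wx": 0,"wy": 0,"wz": 0.02,"x": 0,"y": 0,"z": 0,"jaw": 0.042}
    - {"wx": 0,"wy": 0,"wz": 0,"x": 0.027,"y": 0.0384,"z": 0.012,"jaw": 0.042}
    - {"wx": 0,"wy": 0,"wz": 0,"x": 0.027,"y": 0.0384,"z": 0.012,"jaw": 0.042}
    - {"wx": 0,"wy": 0,"wz": 0,"x": 0.027,"y": 0.0384,"z": 0.012,"jaw": 0.042}
    - {"wx": 0,"wy": 0,"wz": 0,"x": 0.027,"y": 0.0384,"z": 0.012,"jaw": 0.042}
    - {"wx": 0,"wy": 0,"wz": 0,"x": 0.027,"y": 0.0384,"z": 0.012,"jaw": 0.042}
    - {"wx": 0,"wy": 0,"wz": 0,"x": 0.027,"y": 0.0384,"z": 0.012,"jaw": 0.042}
    - {"wx": 0,"wy": 0,"wz": 0,"x": 0.027,"y": 0.0384,"z": 0.012,"jaw": 0.042}
    - {"wx": 0,"wy": 0,"wz": 0,"x": 0,"y": 0,"z": 0,"jaw": 0.042}

```text
t: 3.1
position: [0.5436, 0.057, 0.1686]
tool_rot: [[0.999, 0.043, 0.004], [0.043, -0.999, 0.005], [0.004, -0.005, -1.0]]
wrist_force: [-0.5, 0.3, -1.1]
opening: 0.042
```

play_rows:
  targets:
    - {"wx": 0,"wy": 0,"wz": 0.006,"x": -0.0055,"y": 0,"z": 0.02,"jaw": 0.042}
    - {"wx": 0,"wy": 0,"wz": 0,"x": 0,"y": 0,"z": 0.025,"jaw": 0.042}
    - {"wx": 0,"wy": 0,"wz": 0,"x": 0,"y": 0,"z": 0.025,"jaw": 0.042}
    - {"wx": 0,"wy": 0,"wz": 0,"x": 0,"y": 0,"z": 0.015,"jaw": 0.042}
    - {"wx": 0,"wy": 0,"wz": 0,"x": 0,"y": 0,"z": 0.006,"jaw": 0.042}
    - {"wx": 0,"wy": 0,"wz": 0,"x": 0,"y": 0,"z": 0,"jaw": 0.042}

```text
t: 3.7
position: [0.5396, 0.0633, 0.0744]
tool_rot: [[0.999, 0.037, 0.005], [0.037, -0.999, 0.006], [0.005, -0.006, -1.0]]
wrist_force: [0.6, 0.3, -0.1]
opening: 0.0417
```

Run:
```python
from h import *
o=get_obs();print(o['position'],o['wrist_force'])
cv2.imwrite('pics/c1.png',np.hstack([cv2.resize(get_image('top')[150:300,190:340],(400,400),interpolation=2),cv2.resize(get_image('side')[160:310,230:380],(400,400),interpolation=2)])[:,:,::-1])
```

```text
[0.53962084 0.06325464 0.07442355] [ 0.64177399  0.29413001 -0.14822574]
```

View pics/c1.png

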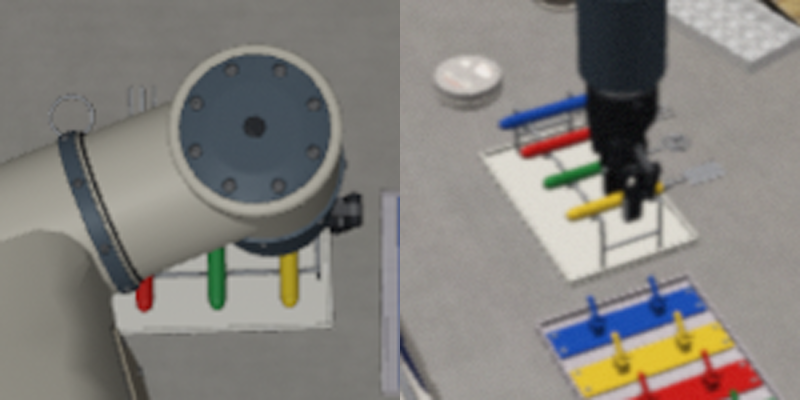

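play_rows:
  targets:
    - {"wx": -0.006,"wy": -0.005,"wz": 0,"x": -0.001,"y": 0.0065,"z": -0.0015,"jaw": 0.042}
    - {"wx": 0,"wy": 0,"wz": 0,"x": 0,"y": 0,"z": 0,"jaw": 0.042}

```text
t: 4.0
position: [0.5407, 0.0569, 0.0792]
tool_rot: [[0.999, 0.038, 0.005], [0.038, -0.999, 0.001], [0.005, -0.0, -1.0]]
wrist_force: [-0.2, 0.4, 0.3]
opening: 0.0419
```

Lower 3 mm, shift back 2 mm, and close.

play_rows:
  targets:
    - {"wx": 0,"wy": -0.005,"wz": 0,"x": -0.002,"y": 0,"z": 0.004,"jaw": 0.042}
    - {"wx": 0,"wy": 0,"wz": 0,"x": 0,"y": 0,"z": 0,"jaw": 0.01}
    - {"wx": 0,"wy": 0,"wz": 0,"x": 0,"y": 0,"z": 0,"jaw": 0.01}
    - {"wx": 0,"wy": 0,"wz": 0,"x": 0,"y": 0,"z": 0,"jaw": 0.01}
    - {"wx": 0,"wy": 0,"wz": 0,"x": 0,"y": 0,"z": 0,"jaw": 0.01}
    - {"wx": 0,"wy": 0,"wz": 0,"x": 0,"y": 0,"z": 0,"jaw": 0.01}
  squeeze: 40

```text
t: 4.6
position: [0.5395, 0.0561, 0.0765]
tool_rot: [[0.999, 0.037, 0.003], [0.037, -0.999, 0.0], [0.003, -0.0, -1.0]]
wrist_force: [0.6, 0.6, 0.3]
opening: 0.0145
```

play_rows:
  targets:
    - {"wx": 0,"wy": 0,"wz": 0,"x": 0,"y": 0,"z": -0.01,"jaw": 0.01}
    - {"wx": 0,"wy": 0,"wz": 0,"x": 0,"y": 0,"z": -0.02,"jaw": 0.01}
    - {"wx": 0,"wy": 0,"wz": 0,"x": 0,"y": 0,"z": -0.03,"jaw": 0.01}
    - {"wx": 0,"wy": 0,"wz": 0,"x": 0,"y": 0,"z": -0.02,"jaw": 0.01}
    - {"wx": 0,"wy": 0,"wz": 0,"x": -0.0108,"y": 0.02,"z": 0,"jaw": 0.01}
    - {"wx": 0,"wy": 0,"wz": 0.006,"x": -0.0108,"y": 0.04,"z": 0,"jaw": 0.01}
    - {"wx": 0,"wy": 0,"wz": 0.006,"x": -0.0108,"y": 0.044,"z": 0,"jaw": 0.01}
    - {"wx": 0,"wy": 0,"wz": 0.006,"x": -0.0108,"y": 0.04,"z": 0,"jaw": 0.01}
    - {"wx": 0,"wy": 0,"wz": 0,"x": -0.0108,"y": 0.03,"z": 0,"jaw": 0.01}
    - {"wx": 0,"wy": 0,"wz": 0,"x": 0,"y": 0,"z": 0,"jaw": 0.01}

```text
t: 5.6
position: [0.4858, -0.1254, 0.1614]
tool_rot: [[1.0, 0.022, 0.001], [0.022, -1.0, 0.002], [0.001, -0.002, -1.0]]
wrist_force: [0.6, 0.4, -1.1]
opening: 0.0145
```

Run:
```python
from h import *
o=get_obs();print(o['position'],o['wrist_force'],o['opening'])
cv2.imwrite('pics/c2.png',np.hstack([cv2.resize(get_image('top')[170:320,310:460],(400,400),interpolation=2),cv2.resize(get_image('side')[200:350,250:400],(400,400),interpolation=2)])[:,:,::-1])
```

```text
[ 0.48579394 -0.12536908  0.16144907] [ 0.6397481   0.41621847 -1.13172354] 0.014464075179507608
```

View pics/c2.png

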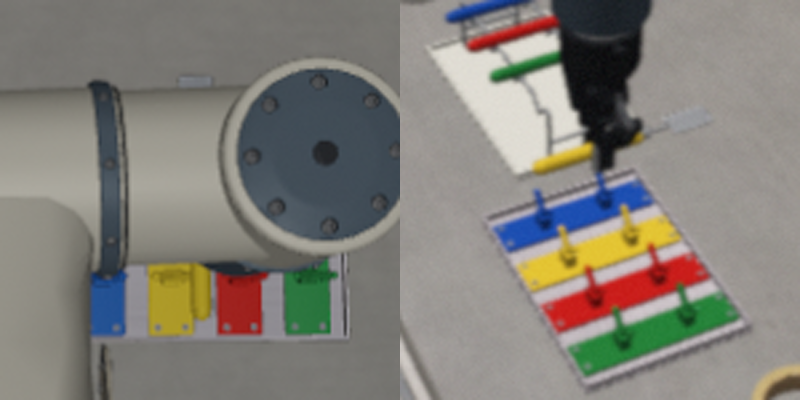

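play_rows:
  targets:
    - {"wx": 0,"wy": 0,"wz": 0,"x": 0.006,"y": -0.005,"z": 0.02,"jaw": 0.01}
    - {"wx": 0,"wy": 0,"wz": 0,"x": 0,"y": 0,"z": 0.03,"jaw": 0.01}
    - {"wx": 0,"wy": 0,"wz": 0,"x": 0,"y": 0,"z": 0.025,"jaw": 0.01}
    - {"wx": 0,"wy": 0,"wz": 0,"x": 0,"y": 0,"z": 0.01,"jaw": 0.01}
    - {"wx": 0,"wy": 0,"wz": 0,"x": 0,"y": 0,"z": 0,"jaw": 0.01}

```text
t: 6.2
position: [0.4954, -0.1141, 0.0753]
tool_rot: [[1.0, 0.028, 0.006], [0.028, -1.0, 0.003], [0.006, -0.003, -1.0]]
wrist_force: [0.4, -0.1, -1.1]
opening: 0.015
```

play_rows:
  targets:
    - {"wx": -0.003,"wy": -0.006,"wz": 0.008,"x": -0.0035,"y": 0.006,"z": 0,"jaw": 0.01}
    - {"wx": 0,"wy": 0,"wz": 0,"x": 0,"y": 0.001,"z": 0.008,"jaw": 0.01}
    - {"wx": 0,"wy": 0,"wz": 0,"x": 0,"y": 0,"z": 0,"jaw": 0.01}

```text
t: 6.5
position: [0.4937, -0.1211, 0.0693]
tool_rot: [[1.0, 0.021, 0.004], [0.021, -1.0, -0.001], [0.004, 0.001, -1.0]]
wrist_force: [-0.4, -0.1, -1.1]
opening: 0.0149
```

play_rows:
  targets:
    - {"wx": 0,"wy": -0.003,"wz": 0,"x": -0.001,"y": 0,"z": 0.008,"jaw": 0.01}
    - {"wx": 0,"wy": 0,"wz": 0,"x": 0,"y": 0,"z": 0.007,"jaw": 0.01}
    - {"wx": 0,"wy": 0,"wz": 0,"x": 0,"y": 0,"z": 0.003,"jaw": 0.01}
    - {"wx": 0,"wy": 0,"wz": 0,"x": 0,"y": 0,"z": 0,"jaw": 0.01}

```text
t: 6.9
position: [0.4935, -0.1214, 0.0509]
tool_rot: [[1.0, 0.021, 0.003], [0.021, -1.0, -0.001], [0.003, 0.001, -1.0]]
wrist_force: [-0.1, -0.3, -0.4]
opening: 0.0147
```

play_rows:
  targets:
    - {"wx": 0,"wy": 0,"wz": 0,"x": -0.001,"y": 0,"z": 0.002,"jaw": 0.01}
    - {"wx": 0,"wy": 0,"wz": 0,"x": 0,"y": 0,"z": 0,"jaw": 0.01}

```text
t: 7.1
position: [0.4928, -0.1211, 0.049]
tool_rot: [[1.0, 0.021, 0.004], [0.021, -1.0, -0.0], [0.004, 0.0, -1.0]]
wrist_force: [-0.6, 1.0, -0.3]
opening: 0.0144
```

play_rows:
  targets:
    - {"wx": 0,"wy": 0,"wz": 0,"x": 0,"y": 0,"z": 0.001,"jaw": 0.01}
    - {"wx": 0,"wy": 0,"wz": 0,"x": 0,"y": 0,"z": 0,"jaw": 0.022}
    - {"wx": 0,"wy": 0,"wz": 0,"x": 0,"y": 0,"z": 0,"jaw": 0.042}
    - {"wx": 0,"wy": 0,"wz": 0,"x": 0,"y": 0,"z": 0,"jaw": 0.042}
    - {"wx": 0,"wy": 0,"wz": 0,"x": 0,"y": 0,"z": 0,"jaw": 0.042}

```text
t: 7.6
position: [0.4933, -0.1213, 0.0488]
tool_rot: [[1.0, 0.021, 0.005], [0.021, -1.0, -0.001], [0.005, 0.001, -1.0]]
wrist_force: [-0.8, -0.1, 0.7]
opening: 0.0421
```

play_rows:
  targets:
    - {"wx": 0,"wy": 0,"wz": 0,"x": 0,"y": 0,"z": -0.02,"jaw": 0.042}
    - {"wx": 0,"wy": -0.005,"wz": 0,"x": 0,"y": 0,"z": -0.045,"jaw": 0.042}
    - {"wx": 0,"wy": 0,"wz": 0,"x": 0,"y": 0,"z": -0.045,"jaw": 0.042}
    - {"wx": 0,"wy": 0,"wz": -0.008,"x": 0.008,"y": -0.0395,"z": 0,"jaw": 0.042}
    - {"wx": 0,"wy": 0,"wz": -0.008,"x": 0.008,"y": -0.0395,"z": 0,"jaw": 0.042}
    - {"wx": 0,"wy": 0,"wz": 0,"x": 0.008,"y": -0.0395,"z": 0,"jaw": 0.042}
    - {"wx": 0,"wy": 0,"wz": 0,"x": 0.008,"y": -0.0395,"z": 0,"jaw": 0.042}
    - {"wx": 0,"wy": 0,"wz": 0,"x": 0.008,"y": -0.0395,"z": 0,"jaw": 0.042}
    - {"wx": 0,"wy": 0,"wz": 0,"x": 0.008,"y": -0.0395,"z": 0,"jaw": 0.042}
    - {"wx": 0,"wy": 0,"wz": 0,"x": 0,"y": 0,"z": 0,"jaw": 0.042}

```text
t: 8.6
position: [0.5347, 0.1245, 0.1632]
tool_rot: [[0.999, 0.032, 0.001], [0.032, -0.999, -0.0], [0.001, 0.0, -1.0]]
wrist_force: [0.1, -1.4, -0.2]
opening: 0.0422
```

```bash
cat > chk.py <<'E'
from h import *
import sys
O=dict(red=(.4925,-.180),blue=(.490,-.060),green=(.4935,-.240),yellow=(.491,-.120))
def chk(c):
    x,y=O[c];K=[]
    m=mask(get_image('side'),c,None)
    ym=-y
    for cm in('top',):
        im=get_image(cm)
        p=proj(cm,[[x-.066,y,.0413],[x+.048,y,.0413]]);print(c,cm,'expected ends px',p.round(1).tolist())
for c in sys.argv[1:]:chk(c)
o=get_obs();print(o['position'],o['wrist_force'])
b=cv2.resize(get_image('top')[190:310,325:445],(400,400),interpolation=2);a=cv2.resize(get_image('side')[240:360,265:385],(400,400),interpolation=2)
cv2.imwrite(f"pics/k{o['t']:.1f}.png",np.hstack([b,a])[:,:,::-1]);print(o['t'])
E
python3 chk.py yellow; ls pics
```

```text
yellow top expected ends px [[375.1, 287.6], [375.2, 237.5]]
[0.5340097  0.12149771 0.1633244 ] [-0.70539105  0.26946295  0.30512957]
8.7
c1.png
c2.png
k8.7.png
side0.png
top0.png
```

View pics/k8.7.png

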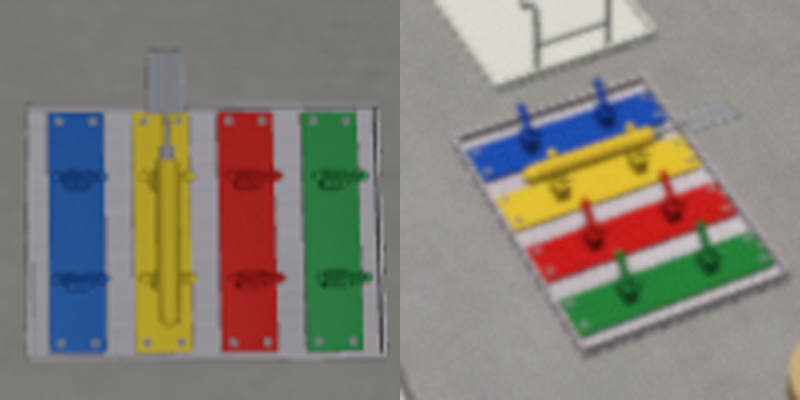

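play_rows:
  targets:
    - {"wx": 0,"wy": 0,"wz": -0.005,"x": 0.0005,"y": 0.006,"z": 0.02,"jaw": 0.042}
    - {"wx": 0,"wy": 0,"wz": 0,"x": 0,"y": 0.002,"z": 0.025,"jaw": 0.042}
    - {"wx": 0,"wy": 0,"wz": 0,"x": 0,"y": 0,"z": 0.018,"jaw": 0.042}
    - {"wx": 0,"wy": 0,"wz": 0,"x": 0,"y": 0,"z": 0,"jaw": 0.042}

```text
t: 9.2
position: [0.5351, 0.107, 0.1003]
tool_rot: [[1.0, 0.027, 0.003], [0.027, -1.0, -0.0], [0.003, 0.0, -1.0]]
wrist_force: [0.4, -0.6, 0.0]
opening: 0.0421
```

play_rows:
  targets:
    - {"wx": 0,"wy": 0,"wz": -0.008,"x": 0,"y": -0.0095,"z": 0,"jaw": 0.042}
    - {"wx": 0,"wy": 0,"wz": 0,"x": 0,"y": 0,"z": 0,"jaw": 0.042}
    - {"wx": 0,"wy": 0,"wz": 0,"x": 0,"y": 0,"z": 0.014,"jaw": 0.042}
    - {"wx": 0,"wy": 0,"wz": 0,"x": 0,"y": 0,"z": 0,"jaw": 0.042}

```text
t: 9.6
position: [0.5368, 0.1163, 0.0902]
tool_rot: [[0.999, 0.034, 0.009], [0.034, -0.999, 0.002], [0.009, -0.001, -1.0]]
wrist_force: [0.0, -0.5, -0.7]
opening: 0.0422
```

play_rows:
  targets:
    - {"wx": -0.001,"wy": -0.009,"wz": 0,"x": -0.001,"y": 0,"z": 0.013,"jaw": 0.042}
    - {"wx": 0,"wy": 0,"wz": 0,"x": 0,"y": 0,"z": 0,"jaw": 0.042}
    - {"wx": 0,"wy": 0,"wz": 0,"x": 0,"y": 0,"z": 0,"jaw": 0.042}

```text
t: 9.9
position: [0.5375, 0.117, 0.0792]
tool_rot: [[0.999, 0.035, 0.003], [0.035, -0.999, 0.001], [0.003, -0.001, -1.0]]
wrist_force: [-0.9, 1.5, 0.5]
opening: 0.042
```

play_rows:
  targets:
    - {"wx": 0,"wy": -0.003,"wz": 0,"x": -0.0015,"y": 0,"z": 0.003,"jaw": 0.042}
    - {"wx": 0,"wy": 0,"wz": 0,"x": 0,"y": 0,"z": 0,"jaw": 0.01}
    - {"wx": 0,"wy": 0,"wz": 0,"x": 0,"y": 0,"z": 0,"jaw": 0.01}
    - {"wx": 0,"wy": 0,"wz": 0,"x": 0,"y": 0,"z": 0,"jaw": 0.01}
    - {"wx": 0,"wy": 0,"wz": 0,"x": 0,"y": 0,"z": 0,"jaw": 0.01}
    - {"wx": 0,"wy": 0,"wz": 0,"x": 0,"y": 0,"z": 0,"jaw": 0.01}

```text
t: 10.5
position: [0.5364, 0.1161, 0.0774]
tool_rot: [[0.999, 0.036, 0.001], [0.036, -0.999, 0.0], [0.001, -0.0, -1.0]]
wrist_force: [0.2, 0.4, 0.7]
opening: 0.0151
```

play_rows:
  targets:
    - {"wx": 0,"wy": 0,"wz": 0,"x": 0,"y": 0,"z": -0.01,"jaw": 0.01}
    - {"wx": 0,"wy": 0,"wz": 0,"x": 0,"y": 0,"z": -0.035,"jaw": 0.01}
    - {"wx": 0,"wy": 0,"wz": 0,"x": 0,"y": 0,"z": -0.035,"jaw": 0.01}
    - {"wx": 0,"wy": 0,"wz": 0.008,"x": -0.0065,"y": 0.025,"z": 0,"jaw": 0.01}
    - {"wx": 0,"wy": 0,"wz": 0.008,"x": -0.0065,"y": 0.0445,"z": 0,"jaw": 0.01}
    - {"wx": 0,"wy": 0,"wz": 0,"x": -0.0065,"y": 0.0485,"z": 0,"jaw": 0.01}
    - {"wx": 0,"wy": 0,"wz": 0,"x": -0.0065,"y": 0.0485,"z": 0,"jaw": 0.01}
    - {"wx": 0,"wy": 0,"wz": 0,"x": -0.0065,"y": 0.0485,"z": 0,"jaw": 0.01}
    - {"wx": 0,"wy": 0,"wz": 0,"x": -0.0065,"y": 0.0485,"z": 0,"jaw": 0.01}
    - {"wx": 0,"wy": 0,"wz": 0,"x": -0.0065,"y": 0.0485,"z": 0,"jaw": 0.01}
    - {"wx": 0,"wy": 0,"wz": 0,"x": -0.0065,"y": 0.04,"z": 0,"jaw": 0.01}
    - {"wx": 0,"wy": 0,"wz": 0,"x": 0,"y": 0,"z": 0,"jaw": 0.01}

```text
t: 11.7
position: [0.4934, -0.2461, 0.169]
tool_rot: [[1.0, 0.026, 0.013], [0.026, -1.0, 0.001], [0.013, -0.001, -1.0]]
wrist_force: [-0.4, 1.5, -0.8]
opening: 0.0146
```

play_rows:
  targets:
    - {"wx": 0,"wy": -0.012,"wz": 0.006,"x": 0,"y": 0,"z": 0.02,"jaw": 0.01}
    - {"wx": 0,"wy": 0,"wz": 0,"x": 0,"y": 0,"z": 0.03,"jaw": 0.01}
    - {"wx": 0,"wy": 0,"wz": 0,"x": 0,"y": 0,"z": 0.03,"jaw": 0.01}
    - {"wx": 0,"wy": 0,"wz": 0,"x": 0,"y": 0,"z": 0,"jaw": 0.01}
    - {"wx": 0,"wy": 0,"wz": 0,"x": 0,"y": 0,"z": 0,"jaw": 0.01}

```text
t: 12.2
position: [0.496, -0.2477, 0.092]
tool_rot: [[1.0, 0.016, 0.008], [0.016, -1.0, -0.0], [0.008, 0.001, -1.0]]
wrist_force: [-0.2, -0.1, 0.5]
opening: 0.0146
```

play_rows:
  targets:
    - {"wx": 0,"wy": -0.007,"wz": -0.002,"x": -0.0015,"y": -0.008,"z": 0.012,"jaw": 0.01}
    - {"wx": 0,"wy": 0,"wz": 0,"x": 0,"y": 0,"z": 0.01,"jaw": 0.01}
    - {"wx": 0,"wy": 0,"wz": 0,"x": 0,"y": 0,"z": 0,"jaw": 0.01}
    - {"wx": 0,"wy": 0,"wz": 0,"x": 0,"y": 0,"z": 0,"jaw": 0.01}

```text
t: 12.6
position: [0.497, -0.2387, 0.0726]
tool_rot: [[1.0, 0.02, 0.007], [0.02, -1.0, -0.002], [0.007, 0.002, -1.0]]
wrist_force: [-0.3, 0.1, -0.7]
opening: 0.0143
```

play_rows:
  targets:
    - {"wx": 0,"wy": -0.006,"wz": 0,"x": -0.0025,"y": 0.001,"z": 0.008,"jaw": 0.01}
    - {"wx": 0,"wy": 0,"wz": 0,"x": 0,"y": 0,"z": 0.007,"jaw": 0.01}
    - {"wx": 0,"wy": 0,"wz": 0,"x": 0,"y": 0,"z": 0.004,"jaw": 0.01}
    - {"wx": 0,"wy": 0,"wz": 0,"x": 0,"y": 0,"z": 0,"jaw": 0.01}
    - {"wx": 0,"wy": 0,"wz": 0,"x": 0,"y": 0,"z": 0,"jaw": 0.01}

```text
t: 13.1
position: [0.4947, -0.2403, 0.0525]
tool_rot: [[1.0, 0.02, 0.002], [0.02, -1.0, -0.003], [0.001, 0.003, -1.0]]
wrist_force: [0.8, -0.9, -0.8]
opening: 0.0142
```

play_rows:
  targets:
    - {"wx": 0,"wy": 0,"wz": 0,"x": 0,"y": 0,"z": 0.003,"jaw": 0.01}
    - {"wx": 0,"wy": 0,"wz": 0,"x": 0,"y": 0,"z": 0.0005,"jaw": 0.01}
    - {"wx": 0,"wy": 0,"wz": 0,"x": 0,"y": 0,"z": 0,"jaw": 0.01}

```text
t: 13.4
position: [0.4949, -0.2404, 0.0491]
tool_rot: [[1.0, 0.02, 0.002], [0.02, -1.0, -0.003], [0.002, 0.003, -1.0]]
wrist_force: [0.0, 0.3, 0.1]
opening: 0.0148
```

Release, rise, then go to the fork (0.532, 0.177): delta (0.037, 0.417).

play_rows:
  targets:
    - {"wx": 0,"wy": 0,"wz": 0,"x": 0,"y": 0,"z": 0,"jaw": 0.022}
    - {"wx": 0,"wy": 0,"wz": 0,"x": 0,"y": 0,"z": 0,"jaw": 0.042}
    - {"wx": 0,"wy": 0,"wz": 0,"x": 0,"y": 0,"z": 0,"jaw": 0.042}
    - {"wx": 0,"wy": 0,"wz": 0,"x": 0,"y": 0,"z": 0,"jaw": 0.042}
    - {"wx": 0,"wy": 0,"wz": 0,"x": 0,"y": 0,"z": -0.02,"jaw": 0.042}
    - {"wx": 0,"wy": 0,"wz": 0,"x": 0,"y": 0,"z": -0.045,"jaw": 0.042}
    - {"wx": 0,"wy": 0,"wz": 0,"x": 0,"y": 0,"z": -0.045,"jaw": 0.042}

```text
t: 14.1
position: [0.4909, -0.239, 0.1559]
tool_rot: [[1.0, 0.019, -0.011], [0.019, -1.0, 0.001], [-0.011, -0.001, -1.0]]
wrist_force: [1.8, -0.4, 0.0]
opening: 0.0417
```

play_rows:
  targets:
    - {"wx": 0,"wy": 0,"wz": -0.008,"x": 0.0052,"y": -0.045,"z": 0,"jaw": 0.042}
    - {"wx": 0,"wy": 0,"wz": -0.008,"x": 0.0052,"y": -0.046,"z": 0,"jaw": 0.042}
    - {"wx": 0,"wy": 0,"wz": 0,"x": 0.0052,"y": -0.047,"z": 0,"jaw": 0.042}
    - {"wx": 0,"wy": 0,"wz": 0,"x": 0.0052,"y": -0.047,"z": 0,"jaw": 0.042}
    - {"wx": 0,"wy": 0,"wz": 0,"x": 0.0052,"y": -0.047,"z": 0,"jaw": 0.042}
    - {"wx": 0,"wy": 0,"wz": 0,"x": 0.0052,"y": -0.047,"z": 0,"jaw": 0.042}
    - {"wx": 0,"wy": 0,"wz": 0,"x": 0.0052,"y": -0.047,"z": 0,"jaw": 0.042}
    - {"wx": 0,"wy": 0,"wz": 0,"x": 0.0052,"y": -0.047,"z": 0,"jaw": 0.042}
    - {"wx": 0,"wy": 0,"wz": 0,"x": 0.0052,"y": -0.04,"z": 0,"jaw": 0.042}
    - {"wx": 0,"wy": 0,"wz": 0,"x": 0,"y": 0,"z": 0,"jaw": 0.042}
    - {"wx": 0,"wy": 0,"wz": 0,"x": 0,"y": 0,"z": 0,"jaw": 0.042}

```text
t: 15.2
position: [0.5302, 0.1899, 0.1649]
tool_rot: [[0.999, 0.034, 0.009], [0.034, -0.999, -0.002], [0.009, 0.002, -1.0]]
wrist_force: [-1.0, -0.3, 0.0]
opening: 0.0418
```

```bash
python3 chk.py green
```

```text
green top expected ends px [[427.8, 287.1], [427.3, 237.2]]
[0.53026921 0.18877485 0.16504386] [-1.02507619 -0.04369148  0.84389883]
15.3
```

View pics/k15.3.png

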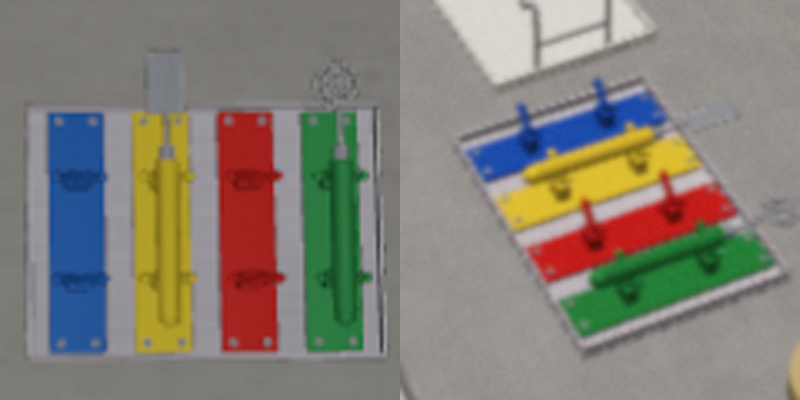

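play_rows:
  targets:
    - {"wx": 0,"wy": -0.008,"wz": -0.003,"x": 0.002,"y": 0.012,"z": 0.02,"jaw": 0.042}
    - {"wx": 0,"wy": 0,"wz": 0,"x": 0,"y": 0,"z": 0.025,"jaw": 0.042}
    - {"wx": 0,"wy": 0,"wz": 0,"x": 0,"y": 0,"z": 0.02,"jaw": 0.042}
    - {"wx": 0,"wy": 0,"wz": 0,"x": 0,"y": 0,"z": 0,"jaw": 0.042}
    - {"wx": 0,"wy": 0,"wz": 0,"x": 0,"y": 0,"z": 0,"jaw": 0.042}

```text
t: 15.9
position: [0.5346, 0.1706, 0.1012]
tool_rot: [[1.0, 0.027, 0.005], [0.027, -1.0, -0.0], [0.005, 0.0, -1.0]]
wrist_force: [0.0, -0.2, 1.1]
opening: 0.0423
```

play_rows:
  targets:
    - {"wx": 0,"wy": -0.005,"wz": -0.009,"x": -0.002,"y": -0.006,"z": 0,"jaw": 0.042}
    - {"wx": 0,"wy": 0,"wz": 0,"x": 0,"y": 0,"z": 0.012,"jaw": 0.042}
    - {"wx": 0,"wy": 0,"wz": 0,"x": 0,"y": 0,"z": 0.008,"jaw": 0.042}
    - {"wx": 0,"wy": 0,"wz": 0,"x": 0,"y": 0,"z": 0,"jaw": 0.042}
    - {"wx": 0,"wy": 0,"wz": 0,"x": 0,"y": 0,"z": 0,"jaw": 0.042}

```text
t: 16.4
position: [0.5339, 0.1775, 0.0828]
tool_rot: [[0.999, 0.036, 0.005], [0.036, -0.999, 0.002], [0.005, -0.002, -1.0]]
wrist_force: [0.6, 0.2, 0.2]
opening: 0.0421
```

play_rows:
  targets:
    - {"wx": -0.001,"wy": -0.005,"wz": 0,"x": -0.0015,"y": 0.001,"z": 0.0065,"jaw": 0.042}
    - {"wx": 0,"wy": 0,"wz": 0,"x": 0,"y": 0,"z": 0,"jaw": 0.03}
    - {"wx": 0,"wy": 0,"wz": 0,"x": 0,"y": 0,"z": 0,"jaw": 0.01}
    - {"wx": 0,"wy": 0,"wz": 0,"x": 0,"y": 0,"z": 0,"jaw": 0.01}
    - {"wx": 0,"wy": 0,"wz": 0,"x": 0,"y": 0,"z": 0,"jaw": 0.01}
    - {"wx": 0,"wy": 0,"wz": 0,"x": 0,"y": 0,"z": 0,"jaw": 0.01}
    - {"wx": 0,"wy": 0,"wz": 0,"x": 0,"y": 0,"z": 0,"jaw": 0.01}

```text
t: 17.1
position: [0.5325, 0.176, 0.0762]
tool_rot: [[0.999, 0.037, -0.001], [0.037, -0.999, 0.0], [-0.001, -0.0, -1.0]]
wrist_force: [0.4, -0.2, -0.9]
opening: 0.0148
```

play_rows:
  targets:
    - {"wx": 0,"wy": 0,"wz": 0,"x": 0,"y": 0,"z": -0.01,"jaw": 0.01}
    - {"wx": 0,"wy": 0,"wz": 0,"x": 0,"y": 0,"z": -0.035,"jaw": 0.01}
    - {"wx": 0,"wy": 0,"wz": 0,"x": 0,"y": 0,"z": -0.035,"jaw": 0.01}
    - {"wx": 0,"wy": 0,"wz": 0.008,"x": -0.0063,"y": 0.025,"z": 0,"jaw": 0.01}
    - {"wx": 0,"wy": 0,"wz": 0.008,"x": -0.0063,"y": 0.0445,"z": 0,"jaw": 0.01}
    - {"wx": 0,"wy": 0,"wz": 0,"x": -0.0063,"y": 0.048,"z": 0,"jaw": 0.01}
    - {"wx": 0,"wy": 0,"wz": 0,"x": -0.0063,"y": 0.048,"z": 0,"jaw": 0.01}
    - {"wx": 0,"wy": 0,"wz": 0,"x": -0.0063,"y": 0.048,"z": 0,"jaw": 0.01}
    - {"wx": 0,"wy": 0,"wz": 0,"x": -0.0063,"y": 0.048,"z": 0,"jaw": 0.01}
    - {"wx": 0,"wy": 0,"wz": 0,"x": -0.0063,"y": 0.048,"z": 0,"jaw": 0.01}
    - {"wx": 0,"wy": 0,"wz": 0,"x": -0.0063,"y": 0.035,"z": 0,"jaw": 0.01}
    - {"wx": 0,"wy": 0,"wz": 0,"x": 0,"y": 0,"z": 0,"jaw": 0.01}

```text
t: 18.3
position: [0.4915, -0.1791, 0.1684]
tool_rot: [[1.0, 0.026, 0.013], [0.026, -1.0, 0.003], [0.013, -0.003, -1.0]]
wrist_force: [-1.6, 0.6, -0.2]
opening: 0.0145
```

play_rows:
  targets:
    - {"wx": 0,"wy": 0,"wz": 0,"x": 0,"y": 0,"z": 0.02,"jaw": 0.01}
    - {"wx": 0,"wy": 0,"wz": 0,"x": 0,"y": 0,"z": 0.03,"jaw": 0.01}
    - {"wx": 0,"wy": 0,"wz": 0,"x": 0,"y": 0,"z": 0,"jaw": 0.01}
    - {"wx": 0,"wy": 0,"wz": 0,"x": 0,"y": 0,"z": 0,"jaw": 0.01}

```text
t: 18.7
position: [0.494, -0.18, 0.1217]
tool_rot: [[1.0, 0.023, 0.02], [0.023, -1.0, 0.002], [0.02, -0.002, -1.0]]
wrist_force: [0.5, 0.1, 0.9]
opening: 0.0146
```

play_rows:
  targets:
    - {"wx": -0.002,"wy": -0.019,"wz": 0.003,"x": -0.001,"y": 0,"z": 0.01,"jaw": 0.01}
    - {"wx": 0,"wy": 0,"wz": 0,"x": 0,"y": 0,"z": 0.02,"jaw": 0.01}
    - {"wx": 0,"wy": 0,"wz": 0,"x": 0,"y": 0,"z": 0.017,"jaw": 0.01}
    - {"wx": 0,"wy": 0,"wz": 0,"x": 0,"y": 0,"z": 0,"jaw": 0.01}
    - {"wx": 0,"wy": 0,"wz": 0,"x": 0,"y": 0,"z": 0,"jaw": 0.01}

```text
t: 19.2
position: [0.4976, -0.1791, 0.0786]
tool_rot: [[1.0, 0.023, 0.007], [0.023, -1.0, -0.003], [0.007, 0.003, -1.0]]
wrist_force: [0.4, 0.2, -0.0]
opening: 0.0145
```

play_rows:
  targets:
    - {"wx": 0.003,"wy": -0.007,"wz": 0.003,"x": -0.0045,"y": 0.001,"z": 0.008,"jaw": 0.01}
    - {"wx": 0,"wy": 0,"wz": 0,"x": 0,"y": 0,"z": 0.008,"jaw": 0.01}
    - {"wx": 0,"wy": 0,"wz": 0,"x": 0,"y": 0,"z": 0.008,"jaw": 0.01}
    - {"wx": 0,"wy": 0,"wz": 0,"x": 0,"y": 0,"z": 0,"jaw": 0.01}
    - {"wx": 0,"wy": 0,"wz": 0,"x": 0,"y": 0,"z": 0,"jaw": 0.01}

```text
t: 19.7
position: [0.4944, -0.1804, 0.055]
tool_rot: [[1.0, 0.02, 0.003], [0.02, -1.0, -0.0], [0.003, 0.0, -1.0]]
wrist_force: [0.4, 0.8, -0.3]
opening: 0.0146
```

play_rows:
  targets:
    - {"wx": 0,"wy": -0.002,"wz": 0,"x": -0.001,"y": 0,"z": 0.004,"jaw": 0.01}
    - {"wx": 0,"wy": 0,"wz": 0,"x": 0,"y": 0,"z": 0.003,"jaw": 0.01}
    - {"wx": 0,"wy": 0,"wz": 0,"x": 0,"y": 0,"z": 0,"jaw": 0.01}
    - {"wx": 0,"wy": 0,"wz": 0,"x": 0,"y": 0,"z": 0,"jaw": 0.01}

```text
t: 20.1
position: [0.4938, -0.1804, 0.048]
tool_rot: [[1.0, 0.02, 0.002], [0.02, -1.0, -0.0], [0.002, 0.0, -1.0]]
wrist_force: [-0.6, 0.7, -0.4]
opening: 0.015
```

play_rows:
  targets:
    - {"wx": 0,"wy": 0,"wz": 0,"x": 0,"y": 0,"z": 0,"jaw": 0.022}
    - {"wx": 0,"wy": 0,"wz": 0,"x": 0,"y": 0,"z": 0,"jaw": 0.042}
    - {"wx": 0,"wy": 0,"wz": 0,"x": 0,"y": 0,"z": 0,"jaw": 0.042}
    - {"wx": 0,"wy": 0,"wz": 0,"x": 0,"y": 0,"z": 0,"jaw": 0.042}
    - {"wx": 0,"wy": 0,"wz": 0,"x": 0,"y": 0,"z": -0.02,"jaw": 0.042}
    - {"wx": 0,"wy": 0,"wz": 0,"x": 0,"y": 0,"z": -0.045,"jaw": 0.042}
    - {"wx": 0,"wy": 0,"wz": 0,"x": 0,"y": 0,"z": -0.045,"jaw": 0.042}

```text
t: 20.8
position: [0.4896, -0.1799, 0.1549]
tool_rot: [[1.0, 0.02, -0.012], [0.02, -1.0, 0.002], [-0.012, -0.002, -1.0]]
wrist_force: [1.9, 0.1, -0.0]
opening: 0.0421
```

play_rows:
  targets:
    - {"wx": 0,"wy": 0,"wz": -0.008,"x": 0.0053,"y": -0.045,"z": 0,"jaw": 0.042}
    - {"wx": 0,"wy": 0,"wz": -0.008,"x": 0.0053,"y": -0.046,"z": 0,"jaw": 0.042}
    - {"wx": 0,"wy": 0,"wz": 0,"x": 0.0053,"y": -0.047,"z": 0,"jaw": 0.042}
    - {"wx": 0,"wy": 0,"wz": 0,"x": 0.0053,"y": -0.047,"z": 0,"jaw": 0.042}
    - {"wx": 0,"wy": 0,"wz": 0,"x": 0.0053,"y": -0.047,"z": 0,"jaw": 0.042}
    - {"wx": 0,"wy": 0,"wz": 0,"x": 0.0053,"y": -0.047,"z": 0,"jaw": 0.042}
    - {"wx": 0,"wy": 0,"wz": 0,"x": 0.0053,"y": -0.047,"z": 0,"jaw": 0.042}
    - {"wx": 0,"wy": 0,"wz": 0,"x": 0.0053,"y": -0.046,"z": 0,"jaw": 0.042}
    - {"wx": 0,"wy": 0,"wz": 0,"x": 0.0053,"y": -0.03,"z": 0,"jaw": 0.042}
    - {"wx": 0,"wy": 0,"wz": 0,"x": 0,"y": 0,"z": 0,"jaw": 0.042}
    - {"wx": 0,"wy": 0,"wz": 0,"x": 0,"y": 0,"z": 0,"jaw": 0.042}

```text
t: 21.9
position: [0.5297, 0.2381, 0.1643]
tool_rot: [[0.999, 0.034, 0.007], [0.034, -0.999, 0.001], [0.007, -0.0, -1.0]]
wrist_force: [0.3, -0.4, 0.3]
opening: 0.0416
```

```bash
python3 chk.py red
```

```text
red top expected ends px [[401.5, 287.2], [401.3, 237.3]]
[0.52977288 0.23709348 0.16442381] [0.17409063 0.04933074 0.95009759]
22.0
```

View pics/k22.0.png

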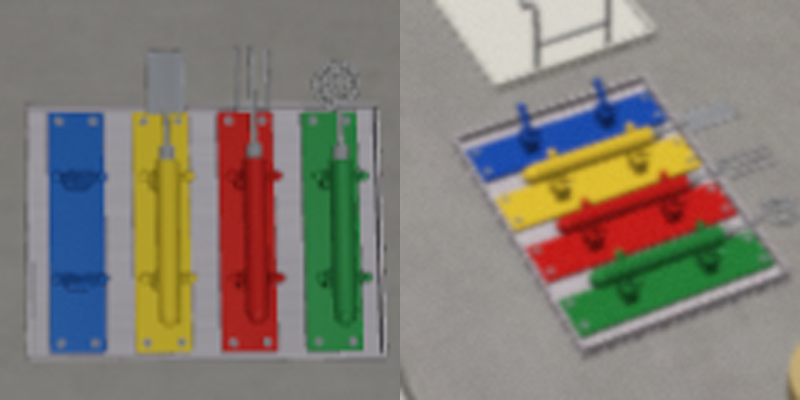

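play_rows:
  targets:
    - {"wx": 0,"wy": -0.007,"wz": -0.002,"x": 0,"y": -0.001,"z": 0.02,"jaw": 0.042}
    - {"wx": 0,"wy": 0,"wz": 0,"x": 0,"y": 0,"z": 0.025,"jaw": 0.042}
    - {"wx": 0,"wy": 0,"wz": 0,"x": 0,"y": 0,"z": 0.02,"jaw": 0.042}
    - {"wx": 0,"wy": 0,"wz": 0,"x": 0,"y": 0,"z": 0,"jaw": 0.042}
    - {"wx": 0,"wy": 0,"wz": 0,"x": 0,"y": 0,"z": 0,"jaw": 0.042}

```text
t: 22.6
position: [0.5318, 0.2329, 0.101]
tool_rot: [[1.0, 0.027, 0.004], [0.027, -1.0, 0.003], [0.004, -0.003, -1.0]]
wrist_force: [0.5, 0.4, 1.0]
opening: 0.0415
```

Three tools are seated the same way. Now the ring: correct and descend.

play_rows:
  targets:
    - {"wx": -0.003,"wy": -0.004,"wz": -0.009,"x": -0.0015,"y": -0.004,"z": 0,"jaw": 0.042}
    - {"wx": 0,"wy": 0,"wz": 0,"x": 0,"y": 0,"z": 0.012,"jaw": 0.042}
    - {"wx": 0,"wy": 0,"wz": 0,"x": 0,"y": 0,"z": 0.008,"jaw": 0.042}
    - {"wx": 0,"wy": 0,"wz": 0,"x": 0,"y": 0,"z": 0,"jaw": 0.042}
    - {"wx": 0,"wy": 0,"wz": 0,"x": 0,"y": 0,"z": 0,"jaw": 0.042}

```text
t: 23.1
position: [0.5316, 0.2375, 0.0828]
tool_rot: [[0.999, 0.036, 0.005], [0.036, -0.999, 0.002], [0.005, -0.002, -1.0]]
wrist_force: [-0.1, 0.1, 0.1]
opening: 0.0421
```

play_rows:
  targets:
    - {"wx": -0.001,"wy": -0.005,"wz": 0,"x": -0.001,"y": 0.0005,"z": 0.0065,"jaw": 0.042}
    - {"wx": 0,"wy": 0,"wz": 0,"x": 0,"y": 0,"z": 0,"jaw": 0.03}
    - {"wx": 0,"wy": 0,"wz": 0,"x": 0,"y": 0,"z": 0,"jaw": 0.01}
    - {"wx": 0,"wy": 0,"wz": 0,"x": 0,"y": 0,"z": 0,"jaw": 0.01}
    - {"wx": 0,"wy": 0,"wz": 0,"x": 0,"y": 0,"z": 0,"jaw": 0.01}
    - {"wx": 0,"wy": 0,"wz": 0,"x": 0,"y": 0,"z": 0,"jaw": 0.01}
    - {"wx": 0,"wy": 0,"wz": 0,"x": 0,"y": 0,"z": 0,"jaw": 0.01}

```text
t: 23.8
position: [0.5308, 0.236, 0.0764]
tool_rot: [[0.999, 0.036, -0.001], [0.036, -0.999, -0.001], [-0.001, 0.001, -1.0]]
wrist_force: [0.1, -2.2, 0.3]
opening: 0.0145
```

play_rows:
  targets:
    - {"wx": 0,"wy": 0,"wz": 0,"x": 0,"y": 0,"z": -0.01,"jaw": 0.01}
    - {"wx": 0,"wy": 0,"wz": 0,"x": 0,"y": 0,"z": -0.035,"jaw": 0.01}
    - {"wx": 0,"wy": 0,"wz": 0,"x": 0,"y": 0,"z": -0.035,"jaw": 0.01}
    - {"wx": 0,"wy": 0,"wz": 0.008,"x": -0.007,"y": 0.025,"z": 0,"jaw": 0.01}
    - {"wx": 0,"wy": 0,"wz": 0.008,"x": -0.007,"y": 0.0445,"z": 0,"jaw": 0.01}
    - {"wx": 0,"wy": 0,"wz": 0,"x": -0.007,"y": 0.0445,"z": 0,"jaw": 0.01}
    - {"wx": 0,"wy": 0,"wz": 0,"x": -0.007,"y": 0.045,"z": 0,"jaw": 0.01}
    - {"wx": 0,"wy": 0,"wz": 0,"x": -0.007,"y": 0.045,"z": 0,"jaw": 0.01}
    - {"wx": 0,"wy": 0,"wz": 0,"x": -0.007,"y": 0.045,"z": 0,"jaw": 0.01}
    - {"wx": 0,"wy": 0,"wz": 0,"x": -0.007,"y": 0.035,"z": 0,"jaw": 0.01}
    - {"wx": 0,"wy": 0,"wz": 0,"x": 0,"y": 0,"z": 0,"jaw": 0.01}

```text
t: 24.9
position: [0.4896, -0.054, 0.167]
tool_rot: [[1.0, 0.026, 0.012], [0.026, -1.0, 0.007], [0.013, -0.006, -1.0]]
wrist_force: [0.9, 0.6, 0.1]
opening: 0.0149
```

play_rows:
  targets:
    - {"wx": 0,"wy": -0.005,"wz": 0,"x": 0,"y": 0,"z": 0.02,"jaw": 0.01}
    - {"wx": 0,"wy": 0,"wz": 0,"x": 0,"y": 0,"z": 0.03,"jaw": 0.01}
    - {"wx": 0,"wy": 0,"wz": 0,"x": 0,"y": 0,"z": 0,"jaw": 0.01}
    - {"wx": 0,"wy": 0,"wz": 0,"x": 0,"y": 0,"z": 0,"jaw": 0.01}

```text
t: 25.3
position: [0.4927, -0.0537, 0.1206]
tool_rot: [[1.0, 0.024, 0.016], [0.023, -1.0, 0.008], [0.016, -0.008, -1.0]]
wrist_force: [0.4, -0.3, 0.4]
opening: 0.0148
```

play_rows:
  targets:
    - {"wx": -0.008,"wy": -0.016,"wz": 0.003,"x": -0.002,"y": 0.006,"z": 0.01,"jaw": 0.01}
    - {"wx": 0,"wy": 0,"wz": 0,"x": 0,"y": 0,"z": 0.02,"jaw": 0.01}
    - {"wx": 0,"wy": 0,"wz": 0,"x": 0,"y": 0,"z": 0.017,"jaw": 0.01}
    - {"wx": 0,"wy": 0,"wz": 0,"x": 0,"y": 0,"z": 0,"jaw": 0.01}
    - {"wx": 0,"wy": 0,"wz": 0,"x": 0,"y": 0,"z": 0,"jaw": 0.01}

```text
t: 25.8
position: [0.4951, -0.0593, 0.077]
tool_rot: [[1.0, 0.023, 0.007], [0.023, -1.0, -0.002], [0.007, 0.002, -1.0]]
wrist_force: [-0.8, 1.0, -0.1]
opening: 0.0144
```

play_rows:
  targets:
    - {"wx": 0.002,"wy": -0.007,"wz": 0.003,"x": -0.0045,"y": 0.001,"z": 0.008,"jaw": 0.01}
    - {"wx": 0,"wy": 0,"wz": 0,"x": 0,"y": 0,"z": 0.008,"jaw": 0.01}
    - {"wx": 0,"wy": 0,"wz": 0,"x": 0,"y": 0,"z": 0.007,"jaw": 0.01}
    - {"wx": 0,"wy": 0,"wz": 0,"x": 0,"y": 0,"z": 0,"jaw": 0.01}
    - {"wx": 0,"wy": 0,"wz": 0,"x": 0,"y": 0,"z": 0,"jaw": 0.01}

```text
t: 26.3
position: [0.4919, -0.0604, 0.0545]
tool_rot: [[1.0, 0.02, 0.003], [0.02, -1.0, 0.001], [0.003, -0.0, -1.0]]
wrist_force: [-0.1, -1.1, 0.5]
opening: 0.0147
```

play_rows:
  targets:
    - {"wx": 0,"wy": -0.002,"wz": 0,"x": -0.001,"y": 0,"z": 0.004,"jaw": 0.01}
    - {"wx": 0,"wy": 0,"wz": 0,"x": 0,"y": 0,"z": 0.0025,"jaw": 0.01}
    - {"wx": 0,"wy": 0,"wz": 0,"x": 0,"y": 0,"z": 0,"jaw": 0.01}
    - {"wx": 0,"wy": 0,"wz": 0,"x": 0,"y": 0,"z": 0,"jaw": 0.01}

```text
t: 26.7
position: [0.4913, -0.0602, 0.048]
tool_rot: [[1.0, 0.021, 0.002], [0.021, -1.0, 0.001], [0.002, -0.001, -1.0]]
wrist_force: [-0.8, -0.5, -0.3]
opening: 0.0147
```

play_rows:
  targets:
    - {"wx": 0,"wy": 0,"wz": 0,"x": 0,"y": 0,"z": 0,"jaw": 0.022}
    - {"wx": 0,"wy": 0,"wz": 0,"x": 0,"y": 0,"z": 0,"jaw": 0.042}
    - {"wx": 0,"wy": 0,"wz": 0,"x": 0,"y": 0,"z": 0,"jaw": 0.042}
    - {"wx": 0,"wy": 0,"wz": 0,"x": 0,"y": 0,"z": 0,"jaw": 0.042}
    - {"wx": 0,"wy": 0,"wz": 0,"x": 0,"y": 0,"z": -0.02,"jaw": 0.042}
    - {"wx": 0,"wy": 0,"wz": 0,"x": 0,"y": 0,"z": -0.045,"jaw": 0.042}
    - {"wx": 0,"wy": 0,"wz": 0,"x": 0,"y": 0,"z": -0.045,"jaw": 0.042}
    - {"wx": 0,"wy": 0,"wz": 0,"x": 0,"y": -0.04,"z": 0,"jaw": 0.042}
    - {"wx": 0,"wy": 0,"wz": 0,"x": 0,"y": -0.045,"z": 0,"jaw": 0.042}
    - {"wx": 0,"wy": 0,"wz": 0,"x": 0,"y": -0.045,"z": 0,"jaw": 0.042}
    - {"wx": 0,"wy": 0,"wz": 0,"x": 0,"y": -0.045,"z": 0,"jaw": 0.042}
    - {"wx": 0,"wy": 0,"wz": 0,"x": 0,"y": -0.045,"z": 0,"jaw": 0.042}

```text
t: 27.9
position: [0.4874, 0.1621, 0.1645]
tool_rot: [[1.0, 0.011, 0.005], [0.011, -1.0, 0.002], [0.005, -0.002, -1.0]]
wrist_force: [1.4, -0.2, 0.5]
opening: 0.0422
```

play_rows:
  targets:
    - {"wx": 0,"wy": 0,"wz": 0,"x": 0,"y": 0,"z": 0,"jaw": 0.042}
    - {"wx": 0,"wy": 0,"wz": 0,"x": 0,"y": 0,"z": 0,"jaw": 0.042}
    - {"wx": 0,"wy": 0,"wz": 0,"x": 0,"y": 0,"z": 0,"jaw": 0.042}

```text
t: 28.2
position: [0.487, 0.1671, 0.1642]
tool_rot: [[1.0, 0.018, 0.005], [0.018, -1.0, 0.002], [0.005, -0.002, -1.0]]
wrist_force: [-0.3, -0.4, -0.5]
opening: 0.0422
```

```bash
python3 chk.py blue
python3 - <<'E'
from h import *
T=get_image('top');S=get_image('side')
for n in ['pot_mid','tape_mid']: print(n,[(np.round(d['location'],3).tolist()) for c in('top','side') for d in spot_in(c,n)[:1]])
for c,n in dict(red='fork',blue='ring',green='spiral',yellow='spatula').items():
    print(n,[(np.round(d['location'],3).tolist(),round(d['p'],2)) for k in('top','side') for d in spot_in(k,n+'_grip')[:1]])
E
ls -t pics|head -1
```

```text
blue top expected ends px [[348.6, 287.7], [348.9, 237.6]]
[0.487059   0.16649288 0.16424527] [-0.34573096  0.30268694  0.47188358]
28.3
pot_mid [[0.476, 0.382, 0.027]]
tape_mid [[0.573, -0.388, 0.024], [0.565, -0.393, 0.024]]
fork [([0.5, -0.175, 0.047], 0.59), ([0.502, -0.187, 0.041], 0.67)]
ring [([0.495, -0.059, 0.047], 0.88), ([0.493, -0.063, 0.043], 0.85)]
spiral [([0.502, -0.233, 0.042], 0.77), ([0.493, -0.242, 0.043], 0.8)]
spatula [([0.515, -0.115, 0.048], 0.95)]
k28.3.png
```

View pics/k28.3.png

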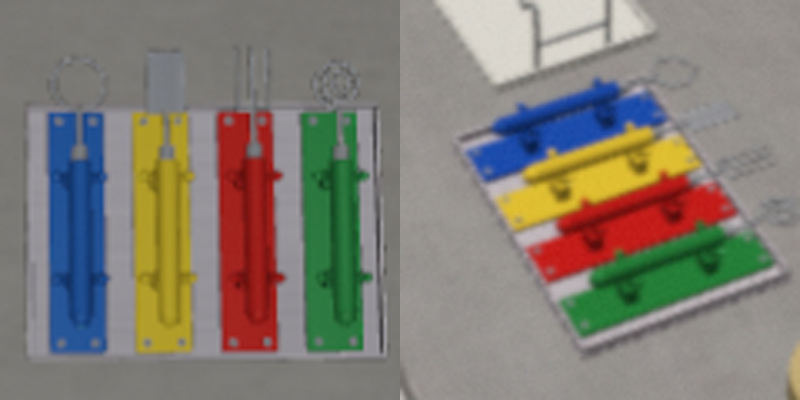

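```bash
python3 -c "
from rig import *
print(close_job(),get_obs()['t'])"
```

```text
the job is handed in; nothing more can be done
the job is handed in; nothing more can be done
```

All four tools are in the cradles of their own colours, and I handed the job in shortly after t ≈ 28 s; no verdict was reported. I moved them one at a time, gripped at the balance point and lowered into the notches: yellow spatula, green spiral, red fork, blue ring.

- **Seating:** the last top and side pictures show every handle lying in both notches. The handle back ends sit within about 1 px (roughly 2 mm) of where they should be.
- **Gripper:** it was open and clear, about 0.16 m up over the rack, at hand-in.
- **Forces:** the wrist readings at the end of each move stayed at about 2 N or less in any direction.
- **Pot and tape:** both were found where they started, within a few millimetres in the camera views that saw them. At the last look the side camera did see both, but only one camera reported the pot.
- **Disagreement:** the top camera's last spatula position was 0.515 m in x, while the cradle's middle is at 0.491 m. I take this as the visible middle including the blade, because the picture shows that handle level with the other three. The side camera did not report the spatula in that check, so its position rests on the picture.

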